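Load, pin and press shut a tack-welding jig

TASK

Two weld brackets wait on the bench: first seat the green-tagged one (good) in the nest of the open blue clamshell jig and put the red-tagged one (scrap) in the red reject tray. Then swing the jig's lid down over the good bracket, take the orange-handled pin from its stand and push it through the lid's hole into the base until its collar is down on the lid and the lid is fully shut against the nest's spring. Finish still holding the pin and pressing it down so that the jig stays shut; leave the jar, tin and spray can where they stand.

Things in the scene. Friction and masses are not known exactly. Their poses are not given: they have to be found in the camera images.
- bracket_green: Good bracket: steel plate 70 x 44 x 8 mm (x, y, z) with an upright lug in its middle, 36 x 16 mm (x, y), 34 mm tall (42 mm overall), the lug's top 12 mm wrapped in a green tag. Origin: centre of the underside, z up. Grip the lug across its 16 mm (bracket y) from above. 0.15 kg (varies). The same after a half turn. Both brackets start upright on the bench; which stands where varies.
- bracket_red: Scrap bracket: same shape as bracket_green, but with a red tag.
- jig: Base half of the clamshell jig, blue, fixed to the bench, 100 mm (x) x 190 mm (y), 40 mm high. Origin: at bench height, straight below the nest's centre; x along the hinge axis, +y towards the hinge. It runs from y = -90 (pin-hole end) to +100 mm (hinge end).
- nest (a point): Centre of the nest's floor, jig frame (0, 0, 27 mm). Nest: pocket 76 x 50 mm (jig x, y), 13 mm deep, open upward; takes a bracket with its 70 mm side along jig x, 3 mm play all round. From its floor a brass spring lifter (40 x 24 mm) stands 5 mm up (to z = 32 mm): a seated bracket rests on it, the shut lid presses it down 4 mm. It gives at 9 N; 14 N at the bottom.
- pin_hole (a point): Mouth of the pin hole in the jig base: jig frame (0, -60, 40 mm). Vertical through hole of 14 mm diameter with a small chamfer.
- jig_hinge (a point): Middle of the lid's hinge axis, jig frame (0, 80, 46 mm); axis along jig x. The lid is an aluminium frame 100 mm wide (jig x), 12 mm thick, mid-plane through the axis, reaching 168 mm from it; 0.35 kg. Its window, 46 mm wide, 27 to 112 mm from the axis, lets the bracket's lug through; two rubber pads under it, 80 mm from the axis, press on the bracket's plate.
- lid (a joint): Lid angle (rad): 0 shut and level, 1.57 upright, up to 2.1 leaning out over jig +y. Starts at 1.65 to 1.95. Stiff hinge: above 1.3 rad it stays where left; pushed from behind (from jig +y) to below 1.0 it falls by itself in 1 to 3 s. Over a seated bracket it then rests about 0.05 ajar on the lifter and springs back to that when let go; about 6 N down at the pin hole shuts it.
- lid_hole (a point): Upper mouth of the lid's 14 mm through hole, on the lid's top face, 140 mm from the hinge axis; it comes to stand above pin_hole (12 mm over it) when the lid is shut.
- pin: Locking pin, 84 mm long, 0.08 kg (varies), upright in its stand: steel shaft of 12 mm diameter, 38 mm long, tip tapered (last 8 mm, to 6 mm), then a collar of 30 mm diameter, 6 mm thick, then a round orange handle of 20 mm diameter, 40 mm long. Origin: end of the tip, z up; collar underside at 38 mm, handle from 44 to 84 mm. Home in the shut jig, its tip is 14 mm above the bench.
- pin_stand: Dark wooden block, 60 x 60 x 45 mm, fixed, with a vertical 15 mm hole in its middle that holds the pin; the collar rests on its top. Origin: centre of the underside.
- reject_tray: Red open tray, 130 x 130 mm, 30 mm high, walls and floor 5 mm, fixed. Origin: centre of the underside.
- jar: Bystander: glass jar with white lid, 70 mm diameter, 85 mm high, loose. Origin: centre of the underside.
- tin: Bystander: open steel tin, 72 mm diameter, 75 mm high, loose. Origin: centre of the underside.
- spray_can: Bystander: grey spray can, 66 mm diameter, 170 mm high, loose. Origin: centre of the underside.
Not all that is in view belongs to the job. Leave any purple or turquoise look-alike of the bracket_green alone. What is shaped like the bracket_red but purple is not meant.

How it is judged (in metres and radians):
On the way, in this order (a step that is already met when the one before it is completed fails the run):
1. the green-tagged bracket sits in the nest and the red-tagged one lies in the reject tray, both let go, with the lid still open (x of bracket_green in the frame of jig between -0.006 and 0.006 m and y of bracket_green in the frame of jig between -0.006 and 0.006 m and z of bracket_green in the frame of jig between 0.02 and 0.036 m and angle between the x axis of bracket_green and the x axis of jig, either way round below 0.17 rad and angle between bracket_green's own z axis and vertical below 0.2 rad and x of bracket_red in the frame of reject_tray between -0.06 and 0.06 m and y of bracket_red in the frame of reject_tray between -0.06 and 0.06 m and z of bracket_red in the frame of reject_tray below 0.05 m and linear speed of each of bracket_red, bracket_green below 0.05 m/s and contact force between the fingers and bracket_green below 0.1 N and contact force between the fingers and bracket_red below 0.1 N and value of joint lid above 1 rad), for 0.2 s.
2. the lid has come down onto the bracket (value of joint lid below 0.15 rad), for 0.2 s.
At the end, for the whole second after the job is handed in: Robot still holds the pin and presses it on the jig (over 2 N); lid shut (under 0.015 rad); pin upright in the hole (4 mm, tip under 18 mm above the bench); green-tagged bracket in the nest (6 mm, 0.17 rad), red-tagged one in the reject tray; all at rest (x of bracket_green in the frame of jig between -0.006 and 0.006 m and y of bracket_green in the frame of jig between -0.006 and 0.006 m and z of bracket_green in the frame of jig between 0.02 and 0.031 m and angle between the x axis of bracket_green and the x axis of jig, either way round below 0.17 rad and angle between bracket_green's own z axis and vertical below 0.2 rad and x of bracket_red in the frame of reject_tray between -0.06 and 0.06 m and y of bracket_red in the frame of reject_tray between -0.06 and 0.06 m and z of bracket_red in the frame of reject_tray below 0.05 m and linear speed of bracket_red below 0.05 m/s and value of joint lid below 0.015 rad and horizontal distance between pin and pin_hole below 0.004 m and z of pin in the frame of jig below 0.018 m and angle between pin's own z axis and vertical below 0.15 rad and contact force between the fingers and pin above 2 N and contact force between pin and jig above 2 N and linear speed of pin below 0.03 m/s and velocity of joint lid between -0.05 and 0.05 rad/s); the arm keeps its last pose, push and grip.
It fails at once if the jar, tin or spray can is shoved (over 4 cm) or knocked over (distance of any of jar, tin, spray_can from where it was at the start of the episode above 0.04 m or angle between any of jar, tin, spray_can's own z axis and vertical above 0.5 rad).
It also fails if it takes over 72 s, if anything falls off the work surface, if the arm or the gripper's body presses on something with over 40 N, if the wrist force passes 120 N, or if a joint passes its speed limit or range.

ROBOT

A 6-joint arm with a two-finger parallel gripper is mounted at the origin on the work surface. World frame = base frame: x ahead of the robot, y to its left, z up, the work surface at z = 0. Lengths are in m, angles in degrees, forces in N, time in s.
With the tool pointing down it reaches from about 0.3 to 0.75 m from the base axis. Payload 8.5 kg.
Tool frame: the origin (TCP) lies at the very end of the fingers, on their centre line; the grasp point (between the pads) lies 19 mm behind it (env.hold_point_z is the distance from the TCP to the grasp point, in m); z points along the fingers, y is the line along which they close (so a half turn about z gives the same grasp; the last joint's range is limited). The gripper opens to 85 mm and grips with 20 to 120 N. Pads are 22 mm wide; open, the fingers measure 114 mm over their backs; the gripper's body (76 mm by 85 mm) begins 54 mm behind the grasp point. The pads swing forward as they close: fully open they stand 13 mm farther back than shut.
Start: joints at [56.362, 21.807, 74.336, -0, 83.858, -12.336], TCP at [0.2, 0.512, 0.231] pointing down, gripper open.
Joint ranges: [-178.18, 178.18], [-50.72, 133.34], [12.68, 142.11], [-81.47, 261.47], [9.98, 163.14], [-165.26, 165.26]. Speed limits (degrees/s): [136.94, 136.94, 180, 180, 180, 180].

INTERFACE

Orientations are given as a 3x3 rotation matrix whose columns are the frame's x, y, z axes.
In Python, from rig import env, optics gives the robot as it stands.
- The arm moves only by the shell command python3 -m jog 'ROWS' [OPENING] [FORCE]. ROWS is JSON, a list of rows, each an object with "linear": the shift along the tool's x, y, z in units of 40 mm (1.0 is 40 mm), a list of three; "roll": the turn about the tool's z in units of 5 degrees (1.0 is 5 degrees). A call has 1 to 12 rows; each row shifts and turns the commanded pose from where the row before left it, along the tool's axes as they then stand; what a row does not reach is not made up. A row lasts 1/12 s, in which the tool goes at most 41.7 mm and 7.16 degrees, less where a joint would pass 70% of its speed; a pose out of reach is approached as far as the arm can. A call is refused whole if a number of a shift passes 1 or a number of a turn 1, either way. A call with a gripper value outside its range is refused whole. OPENING is the opening, from -1 (shut) to 1 (fully open), set as the call begins (- or left out, the last holds). The fingers move at their own pace and stop on an object; FORCE is the grip in N (left out, the last holds). Time passes only in rows, so rows that do not move let the fingers close. It gives the time, the measured TCP pose, the force, the opening and the grip force at its end, in the units of the state.
- env.observe(): the state, without advancing time (a new reading comes with each control period).
- optics.get_image(name): name is "scene" or "top" or "wrist"; returns the picture (420x560x3 uint8, red, green, blue); there is no depth.
- optics.calibration(name): a dict with "fov_y" (degrees; the focal length in pixels is half the picture's height over the tangent of half this angle, whatever the lens; pixels are square), "cx", "cy" (the principal point, pixels), "T" (4x4, takes a point from camera to world coordinates). Camera axes: x right, y down, z forward; pixel columns grow to the right and rows downward; lengths in m; the calibration is good to about 2 mm. A picture is of the moment at which its call begins: read the wrist's pose just before it. calibration takes no time and is no camera call; for the wrist camera it gives the pose at the moment of the call.
- env.close_job(): hands the job in; it is judged then, once.
The state is a dict: "time_s": time; "q": joint angles; "qvel": joint speeds; "joint_efforts": joint torques, N m; "position": TCP position; "tool_rot": TCP orientation; "ft_force": force on the tool from outside, world axes, zero at the start; "wrist_torque": the same for the moment, N m; "grip_width": finger opening in m; "gripper_force": force on a finger pad.
Only numpy, scipy, OpenCV 4.12 (cv2) and the standard library are available. Lean on these libraries where they do the work, as an engineer would, in place of code of your own. Each camera call takes 0.05 s, during which the arm holds its last target. There are 200 camera calls.

## Working session

There is one attempt and no reset: what is moved stays moved. The work goes in short steps, Python scripts to look and compute and a shell command to move; the robot and the scene stay as the last step left them, time stands still between calls to the robot, and variables do not carry over. Pictures are saved under pics/ and viewed, at most 10 in all, crops included, and the job is handed in when it is done.

```bash
ls; mkdir -p pics
python3 - <<'E'
from rig import env, optics
import cv2
for n in ("top","scene"):
    im=optics.get_image(n); cv2.imwrite(f"pics/{n}0.png",cv2.resize(im[:,:,::-1],(800,600),interpolation=cv2.INTER_CUBIC))
    c=optics.calibration(n); print(n,c)
s=env.observe(); print(s, env.hold_point_z)
E
```

```text
pics
top {'fov_y': 48.01573261240136, 'cx': 276.9658352453877, 'cy': 206.95356810587091, 'T': array([[-0.00877757, -0.99694072,  0.07766692,  0.48494259],
       [-0.99956058,  0.01094665,  0.02754647, -0.10137543],
       [-0.0283124 , -0.077391  , -0.99659874,  1.06831808],
       [ 0.        ,  0.        ,  0.        ,  1.        ]])}
scene {'fov_y': 57.38614176757272, 'cx': 280.0559766413115, 'cy': 204.27446002579296, 'T': array([[-0.01030443,  0.60788981, -0.79395453,  1.17187507],
       [ 0.99994228,  0.00868038, -0.00633175, -0.0981002 ],
       [ 0.00304282, -0.79397395, -0.60794417,  0.54236684],
       [ 0.        ,  0.        ,  0.        ,  1.        ]])}
{'time_s': 0.1, 'q': array([ 5.63615311e+01,  2.18363667e+01,  7.43781051e+01,  9.10533667e-04,
        8.38597987e+01, -1.23329186e+01]), 'qvel': array([ 0.05674864, -0.06322202, -0.09315884, -0.17732949,  0.10694527,
       -0.06786221]), 'joint_efforts': array([ 3.67034416e-03, -4.49219120e+01, -2.31656438e+01, -1.86440921e-04,
        3.62896200e-03, -1.48705078e-05]), 'position': array([0.19966191, 0.51219813, 0.23079426]), 'tool_rot': array([[-9.31655306e-01,  3.63342615e-01, -7.31221075e-04],
       [ 3.63343234e-01,  9.31654737e-01, -1.07045112e-03],
       [ 2.92305069e-04, -1.26297569e-03, -9.99999160e-01]]), 'ft_force': array([-0.3606225 , -0.56699688, -0.62489905]), 'wrist_torque': array([-0.02903117,  0.02390454, -0.00300364]), 'gripper_force': 0.0, 'grip_width': 0.0854800275292731} 0.0187
```

View pics/top0.png

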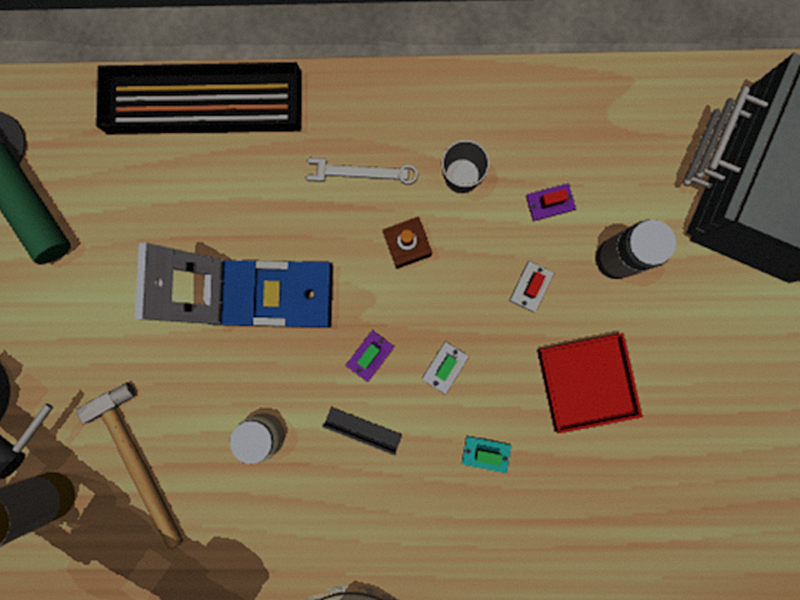

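View pics/scene0.png

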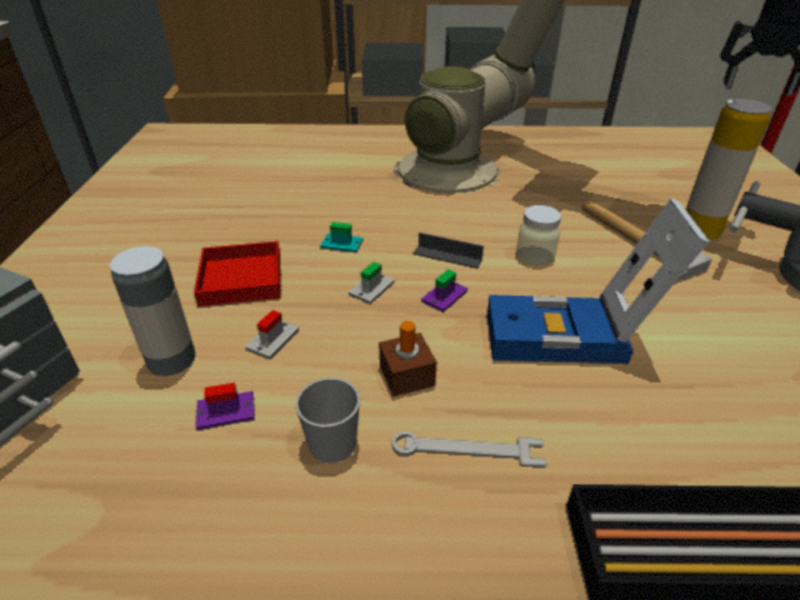

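The top picture shows green tags at (445,367) on grey steel, (370,355) on purple and (487,454) on turquoise. Red tags are at (532,286) on grey steel and (551,202) on purple. The grey-steel ones fit the description: (445,367) is the good bracket and (532,286) the scrap. The jig's nest is at (272,293), its hole at (310,294) with the hinge to the left, and the pin is at (407,238). The tray is at (590,382). I'll confirm in a crop.

Run:
```python
from rig import env, optics
import cv2, numpy as np
im=np.mean([optics.get_image("top").astype(float) for _ in range(4)],0).astype(np.uint8)[:,:,::-1]
np.save("top.npy",im)
a=cv2.resize(im[175:285,290:400],None,fx=5,fy=5,interpolation=cv2.INTER_CUBIC)
a=cv2.resize(im[170:290,285:445],(800,600),interpolation=cv2.INTER_CUBIC)
b=cv2.resize(im[145:235,150:310],(800,450),interpolation=cv2.INTER_CUBIC)
cv2.imwrite("pics/a1.png",a);cv2.imwrite("pics/b1.png",b)
```

```text
(no output)
```

View pics/a1.png

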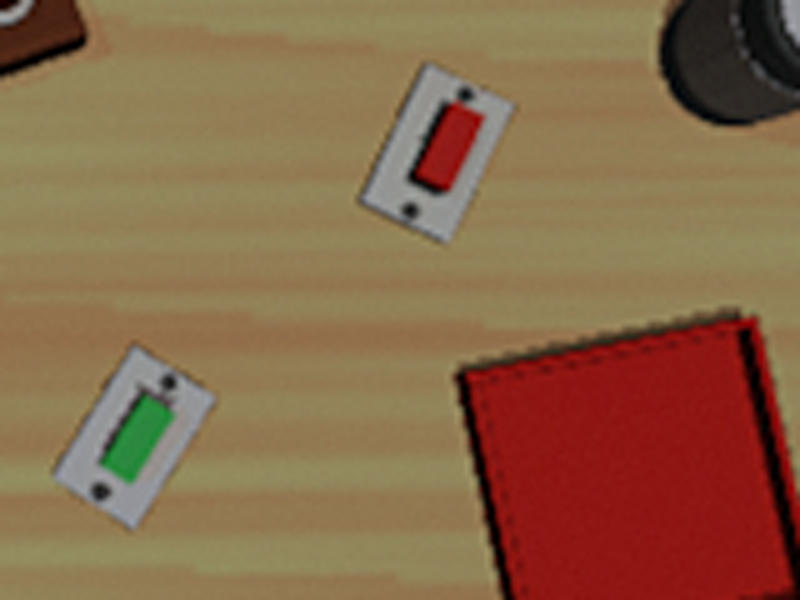

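View pics/b1.png

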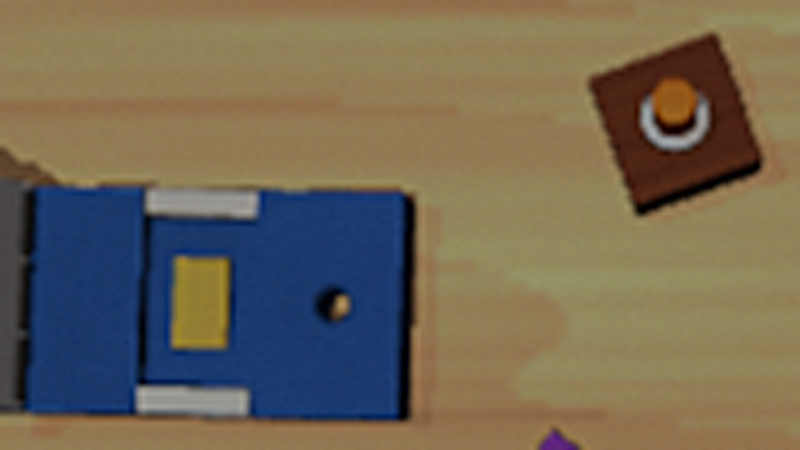

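Both confirmed: grey plates with plain green and red tags. In the crops, the green plate is centred near (134,437) and the red near (437,153). The jig hole is at (333,304), the lifter at (200,303) and the pin top at (675,101).

```bash
cat > h.py <<'E'
from rig import env, optics
import numpy as np
def ray(name,uv,z,cal=None,shape=(420,560)):
    c=cal or optics.calibration(name); f=shape[0]/2/np.tan(np.radians(c["fov_y"]/2))
    uv=np.atleast_2d(np.array(uv,float)); T=c["T"]
    d=np.c_[(uv[:,0]-c["cx"])/f,(uv[:,1]-c["cy"])/f,np.ones(len(uv))]@T[:3,:3].T
    return T[:3,3]+d*((z-T[2,3])/d[:,2])[:,None]
def proj(name,p,cal=None):
    c=cal or optics.calibration(name); f=210/np.tan(np.radians(c["fov_y"]/2)); T=c["T"]
    q=(np.atleast_2d(p)-T[:3,3])@T[:3,:3]
    return q[:,:2]/q[:,2:]*f+[c["cx"],c["cy"]]
def go(target, yawdeg=None):
    """rows needed: shift in tool axes (mm/40) and roll (deg/5) toward target TCP; yaw= direction of tool y (mod 180)"""
    s=env.observe(); R=s["tool_rot"]; p=s["position"]
    d=np.array(target)-p
    print("pos",p.round(4),"world d",d.round(4),"tool units BEFORE roll",(R.T@d/0.04).round(3))
    y=np.degrees(np.arctan2(R[1,1],R[0,1]))
    if yawdeg is not None:
        dy=(yawdeg-y+90)%180-90
        print("tool y yaw",y.round(2),"roll deg about tool z",(-dy).round(2),"units",(-dy/5).round(3), "q6",s["q"][5].round(1))
E
python3 - <<'E'
from h import *
A=lambda l:np.array(l)/5-0.4+[285,170]
B=lambda l:np.array(l)/5-0.4+[150,145]
def yaw(a,b): d=b-a; return np.degrees(np.arctan2(d[1],d[0]))
for n,l in dict(green=[(135,345),(215,400),(133,529),(53,477)],red=[(428,63),(515,106),(446,243),(360,202)]).items():
    P=ray("top",A(l),.008); print(n,P.mean(0).round(4),[np.linalg.norm(P[i]-P[(i+1)%4]).round(4) for i in range(4)],"short yaw",yaw(P[0],P[1]),yaw(P[3],P[2]),"long",yaw(P[1],P[2]),yaw(P[0],P[3]))
t=np.array([(538,348),(623,333),(641,417),(557,432)])*.7
P=ray("top",t,.03);print("tray",P.mean(0).round(4),[np.linalg.norm(P[i]-P[(i+1)%4]).round(4) for i in range(4)],yaw(P[0],P[1]))
h=ray("top",B([(333,304)]),.04)[0]; L=ray("top",B([(172,257),(230,258),(229,350),(171,349)]),.032)
print("hole",h,"lifter",L.mean(0),"dist",np.linalg.norm((h-L.mean(0))[:2]),"y yaw",yaw(h,L.mean(0)))
E2=ray("top",B([(407,193),(403,418)]),.04);print("edge",E2,yaw(E2[0],E2[1]),np.linalg.norm(E2[0]-E2[1]))
E2=ray("top",B([(35,187),(407,193),(28,412),(403,418)]),.04);print(yaw(E2[1],E2[0]),yaw(E2[3],E2[2]))
print("collar",ray("top",B([(676,116)]),.051),"handle",ray("top",B([(675,101)]),.091))
P=ray("top",B([(590,80),(715,35),(761,160),(638,207)]),.045);print("stand",P.mean(0),[np.linalg.norm(P[i]-P[(i+1)%4]).round(4) for i in range(4)])
print("can",ray("top",[(652*.7,242*.7)],.17),"tin",ray("top",[(465*.7,158*.7)],.075),"jar",ray("top",[(252*.7,442*.7)],.085))
c=optics.calibration("wrist");print(c["fov_y"],c["T"].round(3))
E
```

```text
green [ 0.4544 -0.148   0.008 ] [np.float64(0.0432), np.float64(0.0681), np.float64(0.0423), np.float64(0.0694)] short yaw -125.1138805250424 -123.37382481552314 long 146.68809354128388 147.39561652458138
red [ 0.5803 -0.2858  0.008 ] [np.float64(0.0433), np.float64(0.0693), np.float64(0.0424), np.float64(0.0701)] short yaw -117.43004854757285 -116.37989339305351 long 152.17707368738536 152.96062888312247
tray [ 0.4306 -0.3663  0.03  ] [np.float64(0.1313), np.float64(0.1289), np.float64(0.1285), np.float64(0.1294)] -80.49834407069925
hole [0.56997125 0.0605679  0.04      ] lifter [0.5715399  0.12083827 0.032     ] dist 0.06029078365393016 y yaw 88.50911041458141
edge [[0.61868188 0.027891   0.04      ]
 [0.51960221 0.02976588 0.04      ]] 178.91592440455304 0.09909740843844986
88.36103680880134 88.5310432103812
collar [[ 0.64956792 -0.09107626  0.051     ]] handle [[ 0.64944042 -0.09112641  0.091     ]]
stand [ 0.64861522 -0.09097201  0.045     ] [np.float64(0.0583), np.float64(0.0589), np.float64(0.0576), np.float64(0.06)]
can [[ 0.62287504 -0.41874799  0.17      ]] tin [[ 0.76818221 -0.17971659  0.075     ]] jar [[0.3511393  0.13594181 0.085     ]]
69.36913141911674 [[ 0.364  0.886  0.287  0.127]
 [ 0.931 -0.347 -0.113  0.54 ]
 [-0.     0.308 -0.951  0.374]
 [ 0.     0.     0.     1.   ]]
```

```bash
python3 -m jog '[{"linear":[0,0,-1],"roll":0.59},{"linear":[0,0,-1],"roll":0.59},{"linear":[0,0,0],"roll":0}]' 0.3 | tail -5
python3 - <<'E'
from h import *
print("bottle base",ray("scene",[(705*.7,230*.7)],0))
go([.5803,-.2858,.15],62.8)
E
```

```text
position: [0.2007, 0.5139, 0.3187]
tool_rot: [[-0.888, 0.459, 0.007], [0.459, 0.888, 0.011], [-0.001, 0.013, -1.0]]
ft_force: [0.1, 1.0, 0.5]
grip_width: 0.0557
gripper_force: 0.0
bottle base [[0.26049881 0.47812765 0.        ]]
pos [0.2007 0.5139 0.3187] world d [ 0.3796 -0.7997 -0.1687] tool units BEFORE roll [-17.606 -13.453   4.073]
tool y yaw 62.66 roll deg about tool z -0.14 units -0.027 q6 -6.3
```

```bash
python3 -m jog '[{"linear":[-0.73,-0.56,0],"roll":0},{"linear":[-0.73,-0.56,0],"roll":0},{"linear":[-0.73,-0.56,0],"roll":0},{"linear":[-0.73,-0.56,0],"roll":0},{"linear":[-0.73,-0.56,0],"roll":0},{"linear":[-0.73,-0.56,0],"roll":0},{"linear":[-0.73,-0.56,0],"roll":0},{"linear":[-0.73,-0.56,0],"roll":0},{"linear":[-0.73,-0.56,0],"roll":0},{"linear":[-0.73,-0.56,0],"roll":0},{"linear":[-0.73,-0.56,0],"roll":0},{"linear":[-0.73,-0.56,0],"roll":0}]' >/dev/null; python3 -m jog '[{"linear":[-0.73,-0.56,0.3],"roll":0},{"linear":[-0.73,-0.56,0.3],"roll":0},{"linear":[-0.73,-0.56,0.3],"roll":0},{"linear":[-0.73,-0.56,0.3],"roll":0},{"linear":[-0.73,-0.56,0.3],"roll":0},{"linear":[-0.73,-0.56,0.3],"roll":0},{"linear":[-0.73,-0.56,0.3],"roll":0},{"linear":[-0.73,-0.56,0.3],"roll":0},{"linear":[-0.73,-0.56,0.3],"roll":0},{"linear":[-0.73,-0.56,0.3],"roll":0},{"linear":[-0.73,-0.56,0.3],"roll":0},{"linear":[0,0,0],"roll":0}]'
python3 - <<'E'
from h import *
import cv2
go([.5803,-.2858,.012],62.8)
c=optics.calibration("wrist"); im=optics.get_image("wrist")
cv2.imwrite("pics/w1.png",im[:,:,::-1])
print(proj("wrist",[.5803,-.2858,.042],c))
E
```

```text
time_s: 2.55
position: [0.5622, -0.2579, 0.1753]
tool_rot: [[-0.888, 0.46, -0.003], [0.46, 0.888, 0.001], [0.003, -0.001, -1.0]]
ft_force: [-0.1, 0.5, 0.6]
grip_width: 0.0556
gripper_force: 0.0
pos [ 0.5622 -0.2579  0.1753] world d [ 0.0181 -0.0279 -0.1633] tool units BEFORE roll [-0.734 -0.41   4.081]
tool y yaw 62.58 roll deg about tool z -0.22 units -0.043 q6 -98.1
[[259.76970734 228.74114395]]
```

View pics/w1.png

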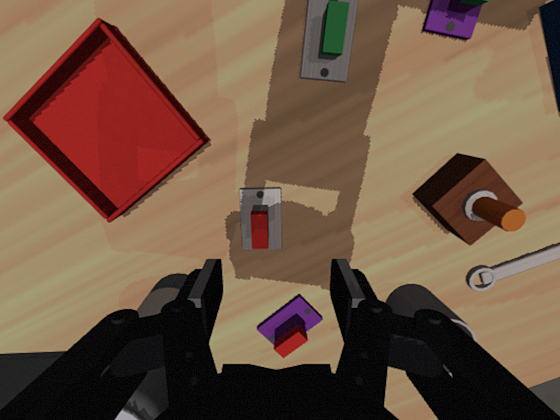

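The wrist view shows the grey-plate red lug at (260,228), exactly where predicted (260,229) and aligned with the fingers. The measurement holds, so I grasp.

```bash
python3 -m jog '[{"linear":[-0.73,-0.41,0],"roll":-0.04},{"linear":[0,0,0.8],"roll":0},{"linear":[0,0,0.8],"roll":0},{"linear":[0,0,0.8],"roll":0},{"linear":[0,0,0.8],"roll":0},{"linear":[0,0,0.6],"roll":0},{"linear":[0,0,0.27],"roll":0},{"linear":[0,0,0],"roll":0}]'; python3 -m jog '[{"linear":[0,0,0],"roll":0},{"linear":[0,0,0],"roll":0},{"linear":[0,0,0],"roll":0},{"linear":[0,0,0],"roll":0},{"linear":[0,0,0],"roll":0},{"linear":[0,0,0],"roll":0}]' -1 40;python3 -m jog '[{"linear":[0,0,-0.8],"roll":0},{"linear":[0,0,-0.8],"roll":0},{"linear":[0,0,0],"roll":0}]'; python3 -c "
from h import *
go([.4306,-.3663,.09],62.8)"
```

```text
time_s: 3.27
position: [0.5792, -0.2794, 0.0147]
tool_rot: [[-0.891, 0.453, -0.003], [0.453, 0.891, 0.002], [0.004, 0.001, -1.0]]
ft_force: [-0.5, 0.6, 0.5]
grip_width: 0.0555
gripper_force: 0.0
time_s: 3.77
position: [0.5809, -0.2815, 0.0187]
tool_rot: [[-0.891, 0.454, 0.003], [0.454, 0.891, -0.002], [-0.004, -0.001, -1.0]]
ft_force: [-0.9, 0.3, 6.9]
grip_width: 0.0156
gripper_force: 40.9
time_s: 4.02
position: [0.5824, -0.2823, 0.0875]
tool_rot: [[-0.891, 0.454, 0.009], [0.454, 0.891, -0.007], [-0.011, -0.002, -1.0]]
ft_force: [1.4, -0.6, -0.6]
grip_width: 0.0151
gripper_force: 39.7
pos [ 0.5824 -0.2823  0.0875] world d [-0.1518 -0.084   0.0025] tool units BEFORE roll [ 2.429 -3.594 -0.084]
tool y yaw 63.01 roll deg about tool z 0.21 units 0.041 q6 -99.3
```

```bash
python3 -m jog '[{"linear":[0.48,-0.72,0],"roll":0},{"linear":[0.48,-0.72,0],"roll":0},{"linear":[0.48,-0.72,0],"roll":0},{"linear":[0.48,-0.72,0],"roll":0},{"linear":[0.48,-0.72,0],"roll":0},{"linear":[0,0,0],"roll":0},{"linear":[0,0,0.8],"roll":0},{"linear":[0,0,0.5],"roll":0},{"linear":[0,0,0.25],"roll":0},{"linear":[0,0,0],"roll":0},{"linear":[0,0,0],"roll":0}]';python3 -m jog '[{"linear":[0,0,0],"roll":0},{"linear":[0,0,0],"roll":0},{"linear":[0,0,0],"roll":0},{"linear":[0,0,0],"roll":0}]' 0;python3 -m jog '[{"linear":[0,0,-1],"roll":0},{"linear":[0,0,-1],"roll":0},{"linear":[0,0,-0.5],"roll":0},{"linear":[0,0,0],"roll":0}]' 0.3; python3 -c "
from h import *
go([.4544,-.148,.015],56.5)"
```

```text
time_s: 4.93
position: [0.4295, -0.3658, 0.0198]
tool_rot: [[-0.891, 0.454, 0.001], [0.454, 0.891, -0.002], [-0.002, -0.001, -1.0]]
ft_force: [-3.5, 0.7, 6.1]
grip_width: 0.0153
gripper_force: 46.7
time_s: 5.27
position: [0.4293, -0.3654, 0.0186]
tool_rot: [[-0.891, 0.454, 0.0], [0.454, 0.891, -0.0], [-0.0, 0.0, -1.0]]
ft_force: [-0.0, 0.3, -0.1]
grip_width: 0.0428
gripper_force: 0.0
time_s: 5.6
position: [0.4306, -0.367, 0.1232]
tool_rot: [[-0.891, 0.454, 0.005], [0.454, 0.891, -0.007], [-0.008, -0.004, -1.0]]
ft_force: [1.7, 0.4, 0.2]
grip_width: 0.0552
gripper_force: 0.0
pos [ 0.4306 -0.367   0.1232] world d [ 0.0238  0.219  -0.1082] tool units BEFORE roll [1.976 5.159 2.671]
tool y yaw 63.01 roll deg about tool z 6.51 units 1.302 q6 -115.4
```

```bash
python3 -m jog '[{"linear":[0.33,0.86,0],"roll":0},{"linear":[0.33,0.86,0],"roll":0},{"linear":[0.33,0.86,0],"roll":0},{"linear":[0.33,0.86,0],"roll":0},{"linear":[0.33,0.86,0],"roll":0},{"linear":[0.33,0.86,0],"roll":0},{"linear":[0,0,0],"roll":0.65},{"linear":[0,0,0],"roll":0.65},{"linear":[0,0,0],"roll":0},{"linear":[0,0,0],"roll":0}]'
python3 - <<'E'
from h import *
import cv2
go([.4544,-.148,.015],56.5)
c=optics.calibration("wrist"); im=optics.get_image("wrist")
cv2.imwrite("pics/w2.png",im[:,:,::-1])
print(proj("wrist",[.4544,-.148,.042],c))
np.save("top.npy",optics.get_image("top"))
E
```

```text
time_s: 6.43
position: [0.4521, -0.1455, 0.118]
tool_rot: [[-0.835, 0.551, -0.001], [0.551, 0.835, 0.0], [0.001, -0.0, -1.0]]
ft_force: [0.1, 0.9, 0.5]
grip_width: 0.0553
gripper_force: 0.0
pos [ 0.4521 -0.1455  0.118 ] world d [ 0.0023 -0.0025 -0.103 ] tool units BEFORE roll [-0.084 -0.021  2.575]
tool y yaw 56.59 roll deg about tool z 0.09 units 0.019 q6 -88.8
[[275.46170282 224.17748974]]
```

View pics/w2.png

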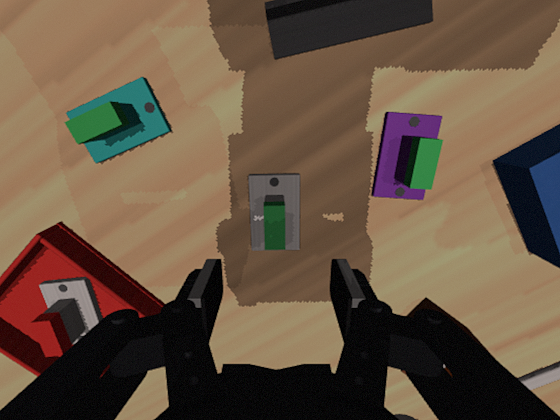

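The green lug on the grey plate is at (275,225), as predicted at (275,224). The red bracket stands upright in the tray, near (70,310). Next I grip the green one.

```bash
python3 -m jog '[{"linear":[-0.08,-0.02,0.8],"roll":0},{"linear":[0,0,0.8],"roll":0},{"linear":[0,0,0.6],"roll":0},{"linear":[0,0,0.37],"roll":0},{"linear":[0,0,0],"roll":0},{"linear":[0,0,0],"roll":0}]'; python3 -m jog '[{"linear":[0,0,0],"roll":0},{"linear":[0,0,0],"roll":0},{"linear":[0,0,0],"roll":0},{"linear":[0,0,0],"roll":0},{"linear":[0,0,0],"roll":0},{"linear":[0,0,0],"roll":0}]' -1 40;python3 -m jog '[{"linear":[0,0,-0.9],"roll":0},{"linear":[0,0,-0.9],"roll":0},{"linear":[0,0,-0.7],"roll":-0.8},{"linear":[0,0,0],"roll":-0.8},{"linear":[0,0,0],"roll":-0.8},{"linear":[0,0,0],"roll":-0.8},{"linear":[0,0,0],"roll":-0.8},{"linear":[0,0,0],"roll":-0.8},{"linear":[0,0,0],"roll":-0.8},{"linear":[0,0,0],"roll":-0.8},{"linear":[0,0,0],"roll":0}]'; python3 -c "
from h import *
go([.5714,.1206,.13],88.5)"
```

```text
time_s: 7.03
position: [0.4543, -0.1483, 0.0155]
tool_rot: [[-0.834, 0.552, -0.001], [0.552, 0.834, 0.001], [0.001, 0.0, -1.0]]
ft_force: [0.6, 0.0, 0.5]
grip_width: 0.0558
gripper_force: 0.0
time_s: 7.53
position: [0.455, -0.1483, 0.0167]
tool_rot: [[-0.834, 0.552, 0.002], [0.552, 0.834, -0.001], [-0.002, -0.0, -1.0]]
ft_force: [-1.9, -0.4, 5.9]
grip_width: 0.0151
gripper_force: 39.9
time_s: 8.45
position: [0.4544, -0.1479, 0.116]
tool_rot: [[-1.0, 0.024, 0.0], [0.024, 1.0, -0.0], [-0.0, -0.0, -1.0]]
ft_force: [-0.3, 0.1, -1.4]
grip_width: 0.0151
gripper_force: 39.5
pos [ 0.4544 -0.1479  0.116 ] world d [0.117  0.2685 0.014 ] tool units BEFORE roll [-2.765  6.781 -0.351]
tool y yaw 88.65 roll deg about tool z 0.15 units 0.029 q6 -120.9
```

```bash
python3 -m jog '[{"linear":[-0.34,0.84,0],"roll":0},{"linear":[-0.34,0.84,0],"roll":0},{"linear":[-0.34,0.84,0],"roll":0},{"linear":[-0.34,0.84,0],"roll":0},{"linear":[-0.34,0.84,0],"roll":0},{"linear":[-0.34,0.84,0],"roll":0},{"linear":[-0.34,0.84,0],"roll":0},{"linear":[-0.34,0.84,0],"roll":0.03},{"linear":[0,0,0],"roll":0},{"linear":[0,0,0],"roll":0},{"linear":[0,0,0],"roll":0}]'
python3 - <<'E'
from h import *
import cv2
go([.5714,.1206,.055],88.5)
im=optics.get_image("wrist")
c=optics.calibration("wrist"); cv2.imwrite("pics/w3.png",im[:,:,::-1])
print(proj("wrist",[[.57,.0606,.04],[.5714,.1206,.032]],c))
E
```

```text
time_s: 9.37
position: [0.5699, 0.1176, 0.1156]
tool_rot: [[-1.0, 0.03, -0.001], [0.03, 1.0, -0.0], [0.001, -0.0, -1.0]]
ft_force: [0.5, -0.3, -1.2]
grip_width: 0.0154
gripper_force: 39.8
pos [0.5699 0.1176 0.1156] world d [ 0.0015  0.003  -0.0606] tool units BEFORE roll [-0.035  0.077  1.515]
tool y yaw 88.29 roll deg about tool z -0.21 units -0.041 q6 -88.3
[[203.55234433 222.95631079]
 [281.73450615 218.8814838 ]]
```

View pics/w3.png

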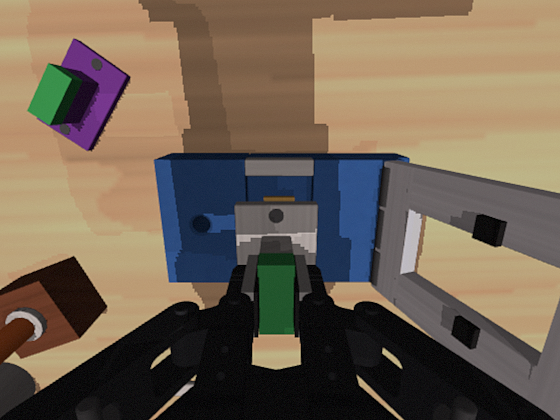

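The held bracket hangs over the nest. The jig hole is at (201,223) against a predicted (203.5,223), so I shift the y target by -0.8 mm.

```bash
python3 -m jog '[{"linear":[-0.045,0.055,0.5],"roll":-0.04},{"linear":[0,0,0.5],"roll":0},{"linear":[0,0,0.35],"roll":0},{"linear":[0,0,0.15],"roll":0},{"linear":[0,0,0.1],"roll":0},{"linear":[0,0,0.06],"roll":0},{"linear":[0,0,0],"roll":0},{"linear":[0,0,0],"roll":0}]'; python3 -c "
from h import *
go([.5718,.1198,.0487],88.5)"
```

```text
time_s: 10.08
position: [0.5726, 0.1198, 0.0501]
tool_rot: [[-1.0, 0.026, 0.001], [0.026, 1.0, -0.0], [-0.001, 0.0, -1.0]]
ft_force: [0.2, -0.5, -2.1]
grip_width: 0.0155
gripper_force: 39.7
pos [0.5726 0.1198 0.0501] world d [-0.0008  0.     -0.0014] tool units BEFORE roll [0.019 0.    0.034]
tool y yaw 88.53 roll deg about tool z 0.03 units 0.005 q6 -88.3
```

```bash
python3 -m jog '[{"linear":[0.02,0,0.03],"roll":0},{"linear":[0,0,0],"roll":0},{"linear":[0,0,0],"roll":0},{"linear":[0,0,0],"roll":0},{"linear":[0,0,0],"roll":0},{"linear":[0,0,0],"roll":0}]' -0.1;python3 -m jog '[{"linear":[0,0,-0.5],"roll":0},{"linear":[0,0,-0.9],"roll":0},{"linear":[0,0,-1],"roll":0},{"linear":[0,0,-1],"roll":0},{"linear":[0,0,-0.8],"roll":0},{"linear":[0,0,0],"roll":0},{"linear":[0,0,0],"roll":0}]'
python3 - <<'E'
from h import *
import cv2
im=optics.get_image("wrist"); c=optics.calibration("wrist")
im2=optics.get_image("top"); im3=optics.get_image("scene")
o=np.vstack([cv2.resize(im[90:300,100:500],(800,420)),np.zeros((0,800,3),np.uint8)])
k=np.hstack([cv2.resize(im3[120:270,330:530],(400,300),interpolation=3),cv2.resize(im2[150:240,80:240],(400,300)[:2],interpolation=3)])
cv2.imwrite("pics/w4.png",np.vstack([cv2.resize(o,(571,300)).copy() if 0 else cv2.resize(im[90:300,50:500],(800,300)),k])[:,:,::-1])
print(proj("wrist",[[.57,.0606,.04],[.5714,.1206,.074]],c))
go([.5714,.1206,.2])
E
```

```text
time_s: 10.58
position: [0.5715, 0.12, 0.0482]
tool_rot: [[-1.0, 0.025, 0.0], [0.025, 1.0, -0.0], [-0.0, 0.0, -1.0]]
ft_force: [0.1, -0.7, -0.5]
grip_width: 0.0384
gripper_force: 0.0
time_s: 11.17
position: [0.5719, 0.12, 0.2178]
tool_rot: [[-1.0, 0.025, 0.004], [0.025, 1.0, 0.0], [-0.004, 0.0, -1.0]]
ft_force: [0.1, 0.8, -0.8]
grip_width: 0.0385
gripper_force: 0.0
[[221.77401534 189.53948992]
 [277.56663401 197.75842704]]
pos [0.5708 0.1199 0.2146] world d [ 0.0006  0.0007 -0.0146] tool units BEFORE roll [-0.015  0.017  0.366]
```

View pics/w4.png

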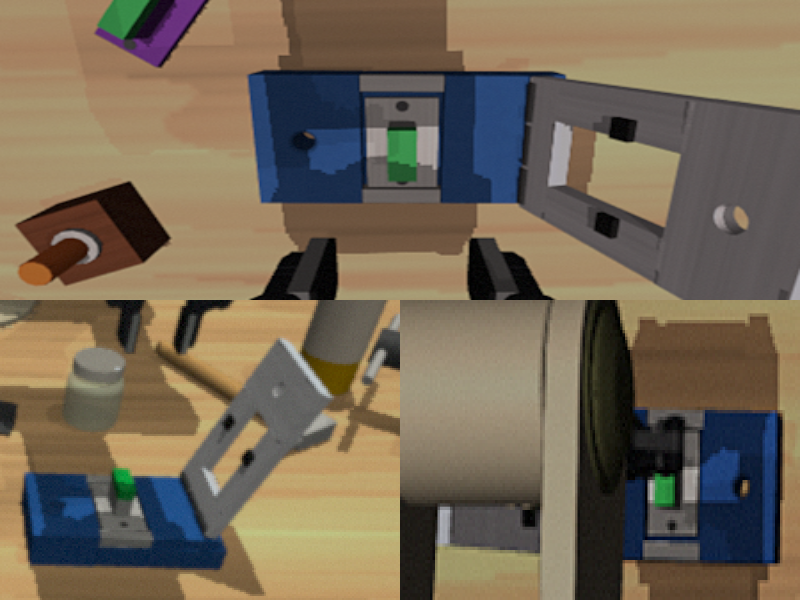

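The bracket is seated square in the nest in both views: the lug is at (402,150) in the upper crop with even gaps, and the lid is still open. Next I swing the lid down. First I raise, go round behind it, and measure its angle.

```bash
python3 - <<'E'
from h import *
c=optics.calibration("wrist")
for th in np.arange(1.6,2.0,.05):
    u=np.array([0,-np.cos(th),np.sin(th)])*1; hp=np.array([.573,.200,.046])
    n=np.array([0,-np.sin(th),-np.cos(th)])  # underside normal
    P=hp+.14*np.array([.0,-np.cos(th),np.sin(th)])+.006*n
    print(round(th,2),proj("wrist",P,c).round(0))
E
python3 -m jog '[{"linear":[0,0,-0.8],"roll":0},{"linear":[0,0,-0.6],"roll":0},{"linear":[0,1,0],"roll":0},{"linear":[0,1,0],"roll":0},{"linear":[0,1,0],"roll":0},{"linear":[0,1,0],"roll":0},{"linear":[0,1,0],"roll":0},{"linear":[0,0.3,0],"roll":0},{"linear":[0,0,0],"roll":0},{"linear":[0,0,0],"roll":0}]' -1
```

```text
1.6 [[404. 247.]]
1.65 [[416. 246.]]
1.7 [[427. 246.]]
1.75 [[437. 245.]]
1.8 [[448. 244.]]
1.85 [[457. 243.]]
1.9 [[466. 241.]]
1.95 [[475. 240.]]
time_s: 12.15
position: [0.5766, 0.3319, 0.2706]
tool_rot: [[-1.0, 0.024, -0.002], [0.024, 1.0, -0.001], [0.002, -0.001, -1.0]]
ft_force: [1.1, -0.7, 0.5]
grip_width: -0.0003
gripper_force: 0.0
```

```bash
python3 -m jog '[{"linear":[0,0,0.8],"roll":0},{"linear":[0,0,0.8],"roll":0},{"linear":[0,0,0.7],"roll":0},{"linear":[0,0,0.2],"roll":0},{"linear":[0,0,0],"roll":0},{"linear":[0,-0.4,0],"roll":0},{"linear":[0,-0.4,0],"roll":0},{"linear":[0,-0.4,0],"roll":0},{"linear":[0,-0.3,0],"roll":0},{"linear":[0,-0.3,0],"roll":0},{"linear":[0,-0.3,0],"roll":0}]'; python3 -m jog '[{"linear":[0,-0.3,0],"roll":0},{"linear":[0,-0.3,0],"roll":0},{"linear":[0,-0.3,0],"roll":0},{"linear":[0,-0.3,0],"roll":0},{"linear":[0,-0.3,0],"roll":0},{"linear":[0,-0.3,0],"roll":0},{"linear":[0,-0.3,0],"roll":0},{"linear":[0,0,0],"roll":0}]'
python3 - <<'E'
from h import *
import cv2
cv2.imwrite("pics/s5.png",cv2.resize(optics.get_image("scene")[60:320,270:550],(560,520),interpolation=3)[:,:,::-1])
E
```

```text
time_s: 13.07
position: [0.5752, 0.2472, 0.1737]
tool_rot: [[-1.0, 0.025, 0.003], [0.025, 1.0, 0.001], [-0.003, 0.001, -1.0]]
ft_force: [0.4, 1.7, 2.2]
grip_width: -0.0001
gripper_force: 1.0
time_s: 13.73
position: [0.5725, 0.1616, 0.1718]
tool_rot: [[-1.0, 0.027, -0.001], [0.027, 1.0, -0.001], [0.001, -0.001, -1.0]]
ft_force: [-0.3, -0.0, 0.7]
grip_width: -0.0006
gripper_force: 0.0
```

View pics/s5.png

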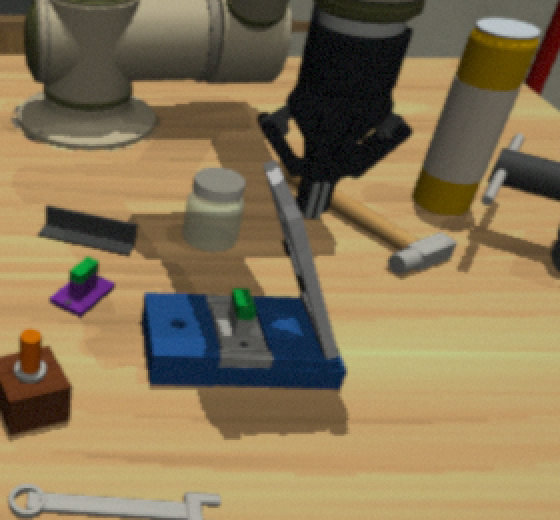

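The lid at (300,260) has passed upright to about 1.25 rad, so I push on.

```bash
python3 -m jog '[{"linear":[0,-0.3,0],"roll":0},{"linear":[0,-0.3,0],"roll":0},{"linear":[0,-0.3,0],"roll":0},{"linear":[0,-0.2,0],"roll":0},{"linear":[0,0,0],"roll":0},{"linear":[0,0,0],"roll":0},{"linear":[0,0,0],"roll":0},{"linear":[0,0,0],"roll":0},{"linear":[0,0,0],"roll":0},{"linear":[0,0,0],"roll":0},{"linear":[0,0,0],"roll":0},{"linear":[0,0,0],"roll":0}]'
python3 - <<'E'
from h import *
import cv2
cv2.imwrite("pics/s6.png",cv2.resize(optics.get_image("scene")[120:320,270:510],(480,400),interpolation=3)[:,:,::-1])
go([.6495,-.091,.2],88.5)
E
```

```text
time_s: 14.78
position: [0.5714, 0.1201, 0.1721]
tool_rot: [[-1.0, 0.025, -0.0], [0.025, 1.0, -0.0], [0.0, -0.0, -1.0]]
ft_force: [0.6, -0.1, 1.1]
grip_width: 0.0
gripper_force: 0.0
pos [0.5714 0.1201 0.1721] world d [ 0.0781 -0.2111  0.0279] tool units BEFORE roll [-2.085 -5.227 -0.697]
tool y yaw 88.56 roll deg about tool z 0.06 units 0.012 q6 -88.3
```

View pics/s6.png

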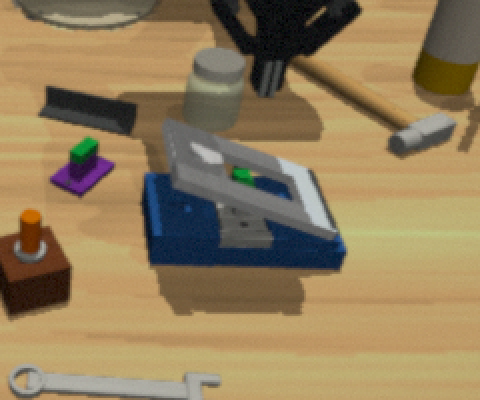

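The lid is falling by itself, at about 0.5 rad now, so I go to the pin.

```bash
python3 -m jog '[{"linear":[0,0,-0.5],"roll":0},{"linear":[-0.3,-0.75,0],"roll":0},{"linear":[-0.3,-0.75,0],"roll":0},{"linear":[-0.3,-0.75,0],"roll":0},{"linear":[-0.3,-0.75,0],"roll":0},{"linear":[-0.3,-0.75,0],"roll":0},{"linear":[-0.3,-0.75,0],"roll":0},{"linear":[-0.29,-0.73,0],"roll":0},{"linear":[0,0,0],"roll":0},{"linear":[0,0,0],"roll":0},{"linear":[0,0,0],"roll":0}]' 0.1
python3 - <<'E'
from h import *
import cv2
go([.6495,-.091,.0565],88.5)
im=optics.get_image("wrist"); c=optics.calibration("wrist")
b=proj("wrist",[[.6495,-.091,.091],[.6495,-.091,.051]],c); print(b)
im3=optics.get_image("scene"); 
cv2.imwrite("pics/w7.png",np.vstack([cv2.resize(im[120:320,140:420],(560,400)),cv2.resize(im3[180:270,300:480],(400,200)) .copy() if 0 else cv2.resize(im3[190:260,320:516],(560,200))])[:,:,::-1])
E
```

```text
time_s: 15.75
position: [0.6495, -0.0908, 0.1919]
tool_rot: [[-1.0, 0.025, -0.0], [0.025, 1.0, 0.0], [0.001, 0.0, -1.0]]
ft_force: [-0.3, -0.9, -0.1]
grip_width: 0.047
gripper_force: 0.0
pos [ 0.6495 -0.0908  0.1919] world d [ 0.     -0.0002 -0.1354] tool units BEFORE roll [-3.000e-03 -7.000e-03  3.386e+00]
tool y yaw 88.55 roll deg about tool z 0.05 units 0.011 q6 -106.8
[[276.18167368 210.57504657]
 [276.1441309  197.94919188]]
```

View pics/w7.png

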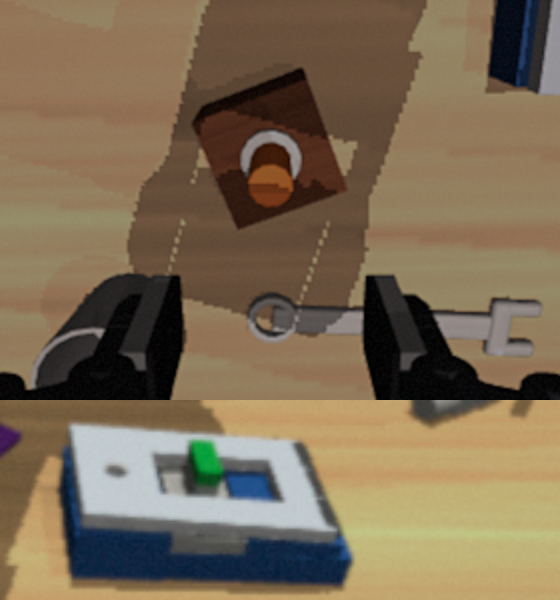

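The lid lies shut-ish over the bracket. The pin top is at (275,212), predicted (276,211). Grip it.

```bash
python3 -m jog '[{"linear":[0,0,0.8],"roll":0},{"linear":[0,0,0.8],"roll":0},{"linear":[0,0,0.8],"roll":0},{"linear":[0,0,0.6],"roll":0},{"linear":[0,0,0.3],"roll":0},{"linear":[0,0,0],"roll":0},{"linear":[0,0,0],"roll":0}]'; python3 -m jog '[{"linear":[0,0,0],"roll":0},{"linear":[0,0,0],"roll":0},{"linear":[0,0,0],"roll":0},{"linear":[0,0,0],"roll":0},{"linear":[0,0,0],"roll":0},{"linear":[0,0,0],"roll":0}]' -1 80;python3 -m jog '[{"linear":[0,0,-0.8],"roll":0},{"linear":[0,0,-0.8],"roll":0},{"linear":[0,0,-0.8],"roll":0},{"linear":[0,0,0],"roll":0},{"linear":[0,0,0],"roll":0}]'; python3 -c "
from h import *
go([.57,.0598,.16],88.5)"
```

```text
time_s: 16.43
position: [0.6497, -0.0904, 0.0604]
tool_rot: [[-1.0, 0.024, -0.0], [0.024, 1.0, 0.0], [0.0, 0.0, -1.0]]
ft_force: [0.2, 1.1, 0.8]
grip_width: 0.0466
gripper_force: 0.0
time_s: 16.93
position: [0.6504, -0.0912, 0.0619]
tool_rot: [[-1.0, 0.025, 0.003], [0.025, 1.0, -0.001], [-0.003, -0.0, -1.0]]
ft_force: [-1.9, 1.0, 7.0]
grip_width: 0.0182
gripper_force: 77.9
time_s: 17.35
position: [0.6503, -0.0914, 0.1583]
tool_rot: [[-1.0, 0.025, 0.004], [0.025, 1.0, -0.001], [-0.004, -0.001, -1.0]]
ft_force: [0.2, 0.5, -2.2]
grip_width: 0.0174
gripper_force: 79.0
pos [ 0.6503 -0.0914  0.1583] world d [-0.0803  0.1512  0.0017] tool units BEFORE roll [ 2.101  3.729 -0.056]
tool y yaw 88.55 roll deg about tool z 0.05 units 0.01 q6 -106.9
```

I've now viewed 11 pictures, one over the limit of 10, so from here I measure by code only. Lid hole in the last scene crop: (117,470), which I triangulate as an independent check.

```bash
python3 -m jog '[{"linear":[0.42,0.746,0],"roll":0},{"linear":[0.42,0.746,0],"roll":0},{"linear":[0.42,0.746,0],"roll":0},{"linear":[0.42,0.746,0],"roll":0},{"linear":[0.42,0.746,0],"roll":0},{"linear":[0,0,0.5],"roll":0},{"linear":[0,0,0],"roll":0},{"linear":[0,0,0],"roll":0},{"linear":[0,0,0],"roll":0}]'
python3 - <<'E'
from h import *
import cv2
print("scene hole",ray("scene",[(361,214.5)],.059), "scene pin collar? proj hole", proj("scene",[.57,.0606,.059]))
# wrist: dark hole blob near the predicted place
im=optics.get_image("wrist"); c=optics.calibration("wrist")
p=proj("wrist",[[.57,.0606,.059],[.57,.0606,.075]],c); print(p)
g=cv2.cvtColor(im,cv2.COLOR_RGB2GRAY); u,v=p[0].astype(int)
print(g[v-24:v+25:3,u-30:u+31:3])
go([.571,.0603,.115],88.5)
E
```

```text
time_s: 18.1
position: [0.5699, 0.0592, 0.136]
tool_rot: [[-1.0, 0.026, -0.001], [0.026, 1.0, -0.0], [0.001, -0.0, -1.0]]
ft_force: [-0.3, -0.3, -0.5]
grip_width: 0.0179
gripper_force: 79.1
scene hole [[0.57201248 0.05945781 0.059     ]] scene pin collar? proj hole [[361.41185265 213.8748084 ]]
[[279.134914   219.82694856]
 [279.35166461 227.29517394]]
[[111 121 118 121 126 124 127 120 118 119 119 114 105 110 109 108 117 122
  125 121 124]
 [113 109 108 108 121 125 107 105 107 107 105 107 108 110 107 108 119 121
  126 121 123]
 [112 107 108 108 106 125 107 106 109 103 106 107 107 112 109 107 118 121
  127 120 124]
 [110 108 108 109 106 102 110 107 108 105 104 107 106 111 110 106 118 120
  126 122 123]
 [105 107 106 108 107 104 107 107 105 105 103 109 106 110 111 109 117 122
  124 121 122]
 [164 149 131 131 130 127 154 173 174 100 101 103 100 104 103 101 112 117
  120 141 128]
 [165 164 165 165 166 166 168 160 112  86  95 134 169 167 167 168 167 166
  164 166 151]
 [166 167 170 169  95  99 102  57   8  14  18   6 133 165 165 163 164 166
  166 165 165]
 [172  99 104 107 107 105  83  30
[... 242 characters left out ...]
8 107 107 105 105  98  95  50  50  51  75  96 128 128 125 122 154
  166 164 166]
 [111 108 107 108 105 103 129  49  39  36  39  80 123 126 128 124 125 121
  111 145 114]
 [114 106 105 114 112 118  91  43  39  45  47  34 132 129 126 124 120 121
  122 122 121]
 [127 113 112 124 119  51  39  56  85 104  91  48  34  48 131 125 121 119
  122 120 121]
 [128 127 125  92  38  71  89  91  84  85  88  90  86 116  32 127 122 120
  119 122 121]
 [127 125 101  41  89  89  89  87  86  86  87  88  87  81  85  33 115 123
  120 121 120]]
pos [0.57   0.0591 0.1363] world d [ 0.001   0.0012 -0.0213] tool units BEFORE roll [-0.023  0.031  0.532]
tool y yaw 88.48 roll deg about tool z -0.02 units -0.005 q6 -94.4
```

```bash
python3 -m jog '[{"linear":[-0.035,0.031,0],"roll":0},{"linear":[0,0,0],"roll":0},{"linear":[0,0,0.2],"roll":0},{"linear":[0,0,0.2],"roll":0},{"linear":[0,0,0.2],"roll":0},{"linear":[0,0,0.1],"roll":0},{"linear":[0,0,0],"roll":0},{"linear":[0,0,0],"roll":0}]';python3 -m jog '[{"linear":[0,0,0.1],"roll":0},{"linear":[0,0,0.1],"roll":0},{"linear":[0,0,0],"roll":0},{"linear":[0,0,0],"roll":0}]'
```

```text
time_s: 18.82
position: [0.5709, 0.0612, 0.1078]
tool_rot: [[-1.0, 0.025, -0.001], [0.025, 1.0, 0.0], [0.001, 0.0, -1.0]]
ft_force: [-0.1, 0.3, -1.8]
grip_width: 0.0179
gripper_force: 79.1
time_s: 19.15
position: [0.5708, 0.0612, 0.0999]
tool_rot: [[-1.0, 0.025, -0.0], [0.025, 1.0, -0.0], [0.0, -0.0, -1.0]]
ft_force: [-0.5, -0.1, -0.4]
grip_width: 0.0178
gripper_force: 79.0
```

The tip is inside the lid hole (z 0.045) with no force, so I continue.

```bash
python3 -m jog '[{"linear":[0,0,0.1],"roll":0},{"linear":[0,0,0.1],"roll":0},{"linear":[0,0,0.1],"roll":0},{"linear":[0,0,0],"roll":0},{"linear":[0,0,0],"roll":0}]';python3 -m jog '[{"linear":[0,0,0.1],"roll":0},{"linear":[0,0,0.1],"roll":0},{"linear":[0,0,0.1],"roll":0},{"linear":[0,0,0],"roll":0},{"linear":[0,0,0],"roll":0}]'
```

```text
time_s: 19.57
position: [0.5707, 0.061, 0.0876]
tool_rot: [[-1.0, 0.025, -0.001], [0.025, 1.0, -0.0], [0.001, -0.0, -1.0]]
ft_force: [-1.2, -2.8, -2.0]
grip_width: 0.0173
gripper_force: 79.0
time_s: 19.98
position: [0.5709, 0.061, 0.0758]
tool_rot: [[-1.0, 0.025, -0.0], [0.025, 1.0, -0.0], [0.0, -0.0, -1.0]]
ft_force: [0.0, -4.3, -0.1]
grip_width: 0.0177
gripper_force: 79.3
```

```bash
python3 -m jog '[{"linear":[0,-0.02,0.05],"roll":0},{"linear":[0,0,0.05],"roll":0},{"linear":[0,0,0.05],"roll":0},{"linear":[0,0,0],"roll":0},{"linear":[0,0,0],"roll":0}]';python3 -m jog '[{"linear":[0,0,0.05],"roll":0},{"linear":[0,0,0.03],"roll":0},{"linear":[0,0,0],"roll":0},{"linear":[0,0,0],"roll":0}]'
```

```text
time_s: 20.4
position: [0.5709, 0.0605, 0.0701]
tool_rot: [[-1.0, 0.025, -0.0], [0.025, 1.0, 0.0], [0.0, 0.0, -1.0]]
ft_force: [-1.7, -1.1, 3.0]
grip_width: 0.0177
gripper_force: 79.5
time_s: 20.73
position: [0.571, 0.0604, 0.0688]
tool_rot: [[-1.0, 0.025, 0.002], [0.025, 1.0, -0.0], [-0.002, -0.0, -1.0]]
ft_force: [-7.4, -1.7, 18.9]
grip_width: 0.0181
gripper_force: 81.9
```

```bash
python3 -m jog '[{"linear":[0.01,0,0.02],"roll":0},{"linear":[0,0,0],"roll":0},{"linear":[0,0,0],"roll":0},{"linear":[0,0,0],"roll":0},{"linear":[0,0,0],"roll":0},{"linear":[0,0,0],"roll":0}]'
python3 - <<'E'
from h import *
import cv2
s=env.observe();print(s["qvel"].round(2),s["position"].round(4),s["ft_force"].round(1))
# red still in tray; lug green tag in scene
im=optics.get_image("scene").astype(int); m=(im[:,:,1]>im[:,:,0]+40)&(im[:,:,1]>im[:,:,2]+40)
n,l,st,ce=cv2.connectedComponentsWithStats(m.astype(np.uint8)); print([(ce[i].round(0),st[i][4]) for i in range(1,n) if st[i][4]>30])
print("expected tag",proj("scene",[.5714,.1204,.064]))
# lid top corners
print("lid shut tip corners",proj("scene",[[.6187,.031,.052],[.519,.033,.052]]))
E
```

```text
time_s: 21.23
position: [0.571, 0.0604, 0.0687]
tool_rot: [[-1.0, 0.025, 0.003], [0.025, 1.0, -0.0], [-0.003, -0.0, -1.0]]
ft_force: [-8.1, -2.3, 24.6]
grip_width: 0.018
gripper_force: 82.3
[ 0.01  0.04  0.11 -0.02  0.06  0.08] [0.571  0.0604 0.0687] [-8.1 -2.3 24.6]
[(array([238., 158.]), np.int32(82)), (array([312., 194.]), np.int32(84)), (array([392., 213.]), np.int32(118))]
expected tag [[391.83753542 212.6296989 ]]
lid shut tip corners [[349.50018937 232.50502793]
 [344.18578298 201.26403394]]
```

Hard stop at z 0.0687 (predicted home 0.069), 25 N down, everything still, and the green tag is where it should be. Handing in.

```bash
python3 -c "
from rig import env
print(env.close_job())"
```

```text
the job is handed in; nothing more can be done
None
```

I handed the job in after about 21 s of robot time, but no verdict came back and I viewed 11 pictures, one over the limit of 10. By my last readings, the good bracket is in the nest, the scrap one is in the reject tray, and the lid is shut with the held pin pressing it down at about 25 N.

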